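# Lock the grill igniter's battery cover with a stubby driver

### The arm

A 7-joint arm with a two-finger parallel gripper is mounted at the origin on the work surface. World frame = base frame: x ahead of the robot, y to its left, z up, the work surface at z = 0. Lengths are in mm, angles in rad, forces in N, time in s.
With the tool pointing down it reaches from about 425 to 950 mm from the base axis. Payload 16.7 kg.
Tool frame: the origin (TCP) lies at the very end of the fingers, on their centre line; the grasp point (between the pads) lies 19 mm behind it; z points along the fingers, y is the direction in which the jaws open and shut (so a half turn about z gives the same grasp; the last joint's range is limited). The gripper opens to 94 mm and grips with 3 to 60 N. Pads are 16 mm wide; open, the fingers measure 119 mm over their backs; the gripper's body (75 mm by 177 mm) begins 78 mm behind the grasp point.
Start: joints at [1.181, 0.426, 0.074, 1.606, -0.034, 1.111, -0.067], TCP at [160.945, -655.493, 205.467] pointing down, gripper open.
Joint ranges: [-2.85, 2.85], [-0.5, 2.14], [-1.23, 1.37], [0.21, 2.46], [-1.02, 4.16], [0.16, 2.05], [-2.73, 2.73]. Speed limits (rad/s): [1.89, 1.89, 2.39, 2.39, 3.01, 3.01, 3.01].

### API

Orientations are given as [roll, pitch, yaw] about the fixed x, y, z axes, in that order (R = Rz(yaw) Ry(pitch) Rx(roll)).
In Python, from station import ctrl gives the robot as it stands.
- The arm moves only by the shell command python3 -m jog 'ROWS' [OPENING] [FORCE]. ROWS is JSON, one flat list of numbers, 4 for each row, row after row: the shift along the world's x, y, z in mm, then the turn about the world's z in degrees. A call has 1 to 8 rows; each row shifts and turns the pose as measured when the row begins; what a row does not reach is not made up. A row lasts 1/10 s, in which the tool goes at most 50 mm and 8.59 degrees, less where a joint would pass 70% of its speed; a pose out of reach is approached as far as the arm can. A call is refused whole if a number of a shift passes 50 or a number of a turn 8.59, either way. A call with a gripper value outside its range is refused whole. OPENING is the opening, from -1 (shut) to 1 (fully open), set as the call begins (- or left out, the last holds). The fingers move at their own pace and stop on an object; FORCE is the grip in N (left out, the last holds). Time passes only in rows, so rows that do not move let the fingers close. It gives the time, the measured TCP pose, the force and the opening at its end, in the units of the state.
- ctrl.sense(): the state, without advancing time (a new reading comes with each control period).
- ctrl.grab_frame(name): name is "scene" or "top" or "wrist"; returns a dict with "color" (420x560x3 uint8, red, green, blue), "range_z" (420x560 float32, mm along the optical axis (not along the pixel's ray), 0 where there is no reading), "vertical_fov" (degrees; the focal length in pixels is half the picture's height over the tangent of half this angle, whatever the lens; pixels are square), "cx", "cy" (the principal point, pixels), "k1" (the pictures are not rectified: a ray, as slopes to the right and down, at radius r is drawn at 1 + k1 r^2 times it, then the intrinsics apply), "extrinsics" (4x4, takes a point from camera to world coordinates). Camera axes: x right, y down, z forward; pixel columns grow to the right and rows downward; lengths in mm; the calibration is good to about 2 mm. A picture is of the moment at which its call begins.
- ctrl.close_job(): hands the job in, once; it reports no verdict.
The state is a dict: "t": time; "joint_pos": joint angles; "qd": joint speeds; "tau": joint torques, N m; "eef_pos": TCP position; "eef_rot": TCP orientation; "ft_force": force on the tool from outside, world axes, zero at the start; "ft_torque": the same for the moment, N m; "width": finger opening in mm.
Only numpy, scipy, OpenCV 4.12 (cv2) and the standard library are available. Lean on these libraries where they do the work, as an engineer would, in place of code of your own. Each camera call takes 0.05 s, during which the arm holds its last target. There are 200 camera calls.

### The job

The cover of the grill's igniter battery box is shut but not locked. Take the stubby screwdriver out of its wooden block, press its blade down into the slot of the cover's sprung quarter-turn lock, turn it clockwise until it comes to its stop, and let it spring up into its seat; then stand the screwdriver back in its block. Work only with the blade on the lock, pressing and turning gently so that the slot and the stop are not damaged, and leave the jar, plate, timer and salt cellar where they are.

Things in the scene. Friction and masses are not known exactly. Their poses are not given: they have to be found in the camera images.
- igniter_box: igniter battery box, fixed to the shelf: 134 mm along its x, 100 mm along its y, 40 mm high, dark body, bright steel cover. Origin at the centre of its underside, z up. On the cover a red dot 30 mm along +x from the middle marks the open direction of the lock's slot, a green dot 30 mm along +y the locked one
- lock_hole (a point): nominal place of the lock, middle of the cover's top face, axes as the box. The brass slotted lock head floats in its oversize hole: its true axis is up to 4 mm off this point in x and in y (fixed during the run), and its gasket lets it sit 0 to 3.5 mm higher than nominal. Head 26 mm across, its top nominally 11 mm above the cover when up; dark collar round it, 38 mm across, 4 mm high
- lock (a joint): turn of the slotted head, rad: 0 = open, slot along the box's x axis; grows clockwise seen from above; stop at 1.6, slot then along the box's y. Slot 3.4 mm wide, 5 mm deep right across the head, flat black floor. Turning takes 0.04 to 0.08 N m; over 0.2 N m at the stop harms it. Up, a cross pin blocks it after 0.05 rad; it turns only while pressed down 3 mm or more
- lock_press (a joint): how far the head is pressed down, m: 0 = fully up, 0.0042 = bottomed hard. Spring: 3 N at 0, 7.5 N at 3 mm, 9.3 N at 4.2 mm; press with no more than 15 N. When turned home and let go it springs up to 0.001 and is locked there; let go before that, it stays down at 0.003
- driver_handle (a point): handle centre of the stubby flat-blade screwdriver standing blade down in the wooden block; z up along the driver, x across the blade's width, y its thickness. Handle red and black, square 26 x 26 mm, sides parallel to x and y, 32 mm below to 31 mm above this point. Blade tip 74 mm below it. Shank 8 mm thick; blade 14 mm wide, 2.4 mm thick, square end. Mass 0.07 to 0.16 kg
- holder_mouth (a point): centre of the hole's mouth in the top of the fixed wooden block, 66 x 60 mm, 50 mm high; hole 18 mm along this point's x, 12 mm along y, 45 mm deep, 2 mm chamfer. The driver stands in it with the blade's width along x, either way round, its handle's lower face resting on the block's top, the tip then 42 mm below this point
- driver_tip (a point): middle of the end of the driver's blade, axes as the handle
- jar_mid (a point): middle of the amber glass jar with screw lid, 68 mm across, 115 mm high, loose
- timer_mid (a point): middle of the blue kitchen timer with white knob, 72 mm across, 46 mm high, loose
- salt_mid (a point): middle of the white ceramic salt cellar with wooden lid, 72 mm across, 66 mm high, loose
- plate_mid (a point): middle of the white melamine plate, 190 mm across, 18 mm high, loose
Things that resemble listed ones, but are neither listed nor needed, are in the scene too. What is meant by the part that bears driver_handle is not purple, and is the smaller of those in its own colour. What is shaped like the part that bears holder_mouth but turquoise is not meant.

How it is judged:
By the outcome, as a careful person would: the job done as asked, in the order asked, and still so for the second after the job is handed in, with the robot touching nothing.
It also fails if it takes over 72 s, if anything falls off the work surface, if the arm or the gripper's body presses on something with over 40 N, if the wrist force passes 120 N, or if a joint passes its speed limit or range.

## Working session

There is one attempt and no reset: what is moved stays moved. The work goes in short steps, Python scripts to look and compute and a shell command to move; the robot and the scene stay as the last step left them, time stands still between calls to the robot, and variables do not carry over. Pictures are saved under pics/ and viewed, about 8 in all and at most 12, crops included, and the job is handed in when it is done.

```bash
ls; mkdir -p pics; cat > h.py <<'E'
import numpy as np, cv2, pickle
from station import ctrl
def grab(n,save=None):
    f=ctrl.grab_frame(n)
    pickle.dump(f,open(f'/tmp/{n}.pkl','wb'))
    if save: cv2.imwrite(f'pics/{save}.png',f['color'][:,:,::-1])
    return f
def load(n): return pickle.load(open(f'/tmp/{n}.pkl','rb'))
def K(f):
    fl=f['color'].shape[0]/2/np.tan(np.radians(f['vertical_fov'])/2)
    return np.array([[fl,0,f['cx']],[0,fl,f['cy']],[0,0,1.]]),np.array([f['k1'],0,0,0.])
def slopes(f,uv):
    k,d=K(f); return cv2.undistortPoints(np.array(uv,float).reshape(-1,1,2),k,d).reshape(-1,2)
def onplane(f,uv,z):
    s=slopes(f,uv); E=np.array(f['extrinsics']); r=np.c_[s,np.ones(len(s))]@E[:3,:3].T; o=E[:3,3]
    return o+r*((z-o[2])/r[:,2])[:,None]
def cloud(f):
    h,w=f['range_z'].shape; u,v=np.meshgrid(np.arange(w),np.arange(h))
    s=slopes(f,np.stack([u,v],-1).reshape(-1,2)); E=np.array(f['extrinsics'])
    z=f['range_z'].reshape(-1,1); p=np.c_[s,np.ones(len(s))]*z
    P=p@E[:3,:3].T+E[:3,3]; P[z[:,0]==0]=np.nan
    return P.reshape(h,w,3)
def proj(f,P):
    k,d=K(f); E=np.linalg.inv(np.array(f['extrinsics']))
    return cv2.projectPoints(np.array(P,float).reshape(-1,1,3),E[:3,:3],E[:3,3],k,d)[0].reshape(-1,2)
E
python3 - <<'E'
from h import *
for n in ['scene','top','wrist']:
    f=grab(n,n+'0'); print(n,f['vertical_fov'],f['cx'],f['cy'],f['k1'],np.round(f['extrinsics'],3).tolist())
a=[cv2.imread(f'pics/{n}0.png') for n in ['scene','top']]
print(ctrl.sense())
E
```

```text
pics
scene 42.67030795311821 282.78491491253476 211.4300263121512 -0.04383035121242929 [[-0.23, 0.705, -0.67, 1336.635], [0.973, 0.169, -0.157, 143.701], [0.002, -0.689, -0.725, 858.818], [0.0, 0.0, 0.0, 1.0]]
top 47.537631860826814 277.80842421204625 210.6967226366277 -0.027700218293307943 [[-0.022, -0.997, 0.068, 565.057], [-1.0, 0.023, 0.02, -24.745], [-0.021, -0.068, -0.997, 915.648], [0.0, 0.0, 0.0, 1.0]]
wrist 71.43261273837153 283.78134095067287 207.4875682087882 0.01692908679564691 [[0.239, -0.944, -0.229, 226.642], [-0.971, -0.233, -0.055, -639.921], [-0.001, 0.235, -0.972, 385.036], [0.0, 0.0, 0.0, 1.0]]
{'t': 0.15, 'joint_pos': array([ 1.18049987,  0.42657904,  0.07384044,  1.60645355, -0.03410978,
        1.11082038, -0.06708746]), 'qd': array([-0.00115426, -0.00305297, -0.00035287, -0.00221878,  0.00175256,
       -0.00210855,  0.00142805]), 'tau': array([ 3.78209195e-03, -9.36273909e+01,  3.66928741e+00, -4.54420459e+01,
       -4.87259240e-02,  1.80044066e-02,  1.58397465e-04]), 'eef_pos': array([ 160.87788793, -655.1899431 ,  204.94506569]), 'eef_rot': array([-3.14059180e+00,  4.81568650e-05,  2.40787223e-01]), 'ft_force': array([-0.23786947, -0.65925446,  0.13373171]), 'ft_torque': array([-0.00209664, -0.03358252, -0.00263757]), 'width': 94.22497716280712}
```

View pics/top0.png

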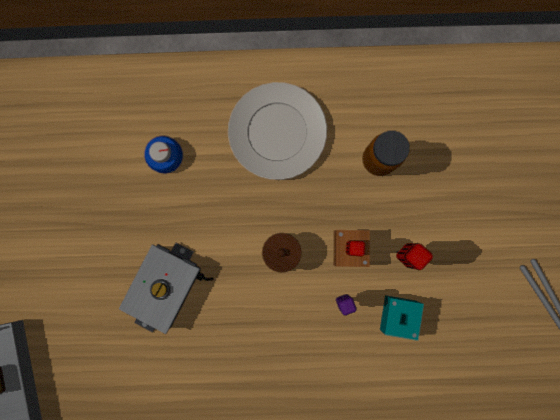

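View pics/scene0.png

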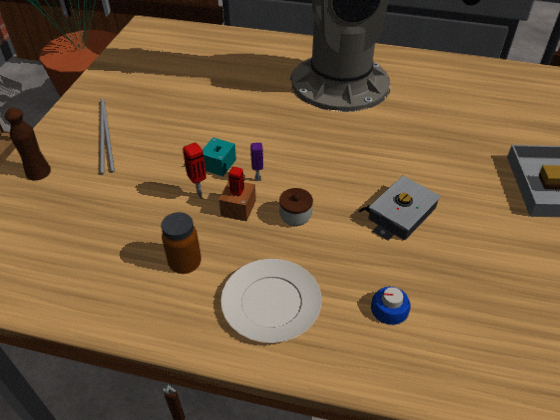

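Driver candidates in the top view are red in the brown block (356,248), a larger red one standing loose (415,256), and a purple one (346,305). Block candidates are brown (352,248) and turquoise (402,318). I choose the smaller red driver in the brown block, and check that in one crop.

```bash
python3 - <<'E'
from h import *
f=load('top'); P=cloud(f); c=f['color']; s=load('scene')
hsv=cv2.cvtColor(c,cv2.COLOR_RGB2HSV)
def crop(im,x,y,w,h,k): return cv2.resize(im[y:y+h,x:x+w,::-1],None,fx=k,fy=k,interpolation=cv2.INTER_CUBIC)
out=np.hstack([crop(c,325,215,120,90,4)[:360,:400],crop(c,110,235,110,100,4)[:360,:400]])
out2=crop(s['color'],170,130,100,100,4)
out2=np.hstack([out2[:240*2,:],crop(s['color'],355,160,100,100,4)])
cv2.imwrite('pics/c1.png',cv2.resize(np.vstack([out,out2[:, :800]]),None,fx=.75,fy=.75))
# block top: z 45..55 brownish
def rect(m,z,name,off=(0,0)):
    m=m.astype(np.uint8); n,l,st,ce=cv2.connectedComponentsWithStats(m)
    i=1+np.argmax(st[1:,4]); cs,_=cv2.findContours((l==i).astype(np.uint8),0,1)
    pts=np.vstack([k.reshape(-1,2) for k in cs]); W=onplane(f,pts,z)[:,:2].astype(np.float32)
    print(name,st[i],cv2.minAreaRect(W), 'zmed',np.nanmedian(P[...,2][l==i]))
u,v=np.meshgrid(np.arange(560),np.arange(420))
win=lambda a,b,x,y:(u>a)&(u<b)&(v>x)&(v<y)
red=((hsv[...,0]<6)|(hsv[...,0]>174))&(hsv[...,1]>200)&(hsv[...,2]>60)
Z=P[...,2]
print('red block z',np.percentile(Z[red&win(325,380,220,275)],[5,50,95]),'big',np.percentile(Z[red&win(390,440,235,280)],[5,50,95]))
rect((Z>44)&(Z<60)&win(325,380,220,275),50,'block')
rect((Z>85)&win(325,380,220,275),113,'handletop')
rect((Z>33)&(Z<48)&win(110,220,230,340),40,'cover')
for nm,m in [('reddot',red),('green',(hsv[...,0]>45)&(hsv[...,0]<85)&(hsv[...,1]>90)&(hsv[...,2]>30)),('brass',(hsv[...,0]>15)&(hsv[...,0]<30)&(hsv[...,1]>120))]:
    m=m&win(125,195,245,325)
    m=m&(Z>30); print(nm,m.sum(),u[m].mean(),v[m].mean(),onplane(f,[[u[m].mean(),v[m].mean()]],40 if nm!='brass' else 51),np.nanmedian(Z[m]))
E
```

```text
red block z [nan nan nan] big [nan nan nan]
block [336 230  33  37 932] ((553.9718017578125, -140.13082885742188), (57.836814880371094, 65.1921615600586), 88.31415557861328) zmed 50.36752635197888
handletop [347 240  18  16 255] ((555.3619995117188, -137.54933166503906), (28.400697708129883, 25.164705276489258), 88.09489440917969) zmed 112.52821368491982
cover [ 119  244   80   90 3845] ((489.1828918457031, 212.67050170898438), (100.25871276855469, 139.82571411132812), 61.64270782470703) zmed 40.12345130228687
reddot 1 166.0 274.0 [[513.39979538 200.6033726   40.        ]] 42.3208962614674
green 4 143.5 281.5 [[500.45842387 242.42749657  40.        ]] 40.87805451198676
brass 170 158.71764705882353 288.9764705882353 [[487.31192832 211.2822652   51.        ]] 51.1780064382076
```

View pics/c1.png

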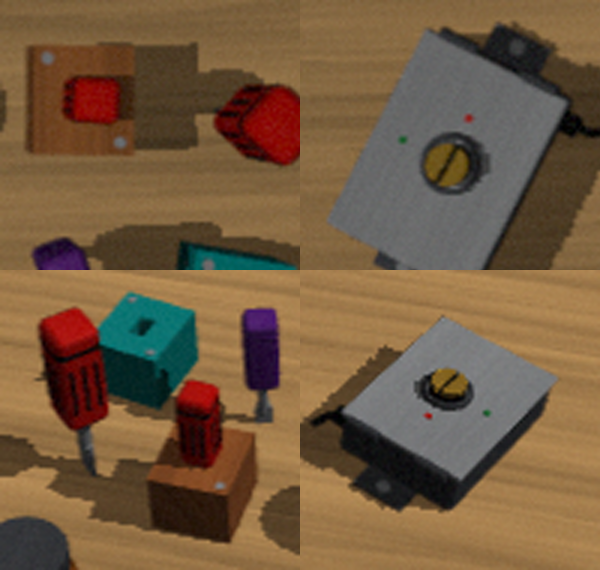

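The chosen driver is confirmed: it is the small red handle standing in the brown block. The lock slot points toward the red dot, so the lock is open. Next I move toward the block.

```bash
python3 -m jog '[30,38,4,0,30,39,4,0,30,39,4,0,30,39,4,0,30,39,4,0,30,39,4,0,30,39,4,0,30,39,4,0]' 0.1 50; python3 -c "
from h import *
print(ctrl.sense()['joint_pos'].round(3))"
```

```text
t: 0.95
eef_pos: [397.0, -339.8, 234.8]
eef_rot: [-3.139, 0.004, 0.23]
ft_force: [1.1, 0.0, -0.2]
width: 51.6
[ 0.697  0.158 -0.126  1.9    0.024  1.089 -0.78 ]
```

```bash
python3 -m jog '[12,13,-2,8.5,10,13,-2,8.5,10,13,-2,8.5,10,13,-2,8.5,10,13,-2,8.5,10,13,-2,8.5,10,13,-2,8.5,10,13,-2,8.5]'; python3 -m jog '[10,13,-2,8.5,10,13,-2,8.5,10,13,-2,8.5,10,13,-2,8.5,10,13,-2,8.5,10,13,-2,8.5,10,13,-2,8.5,10,13,-2,8.5]'; python3 -m jog '[0,0,0,8.5,0,0,0,8.5,0,0,0,8.5,0,0,0,8.5,0,0,0,0]';python3 - <<'E'
from h import *
s=ctrl.sense();print(s['joint_pos'].round(3),s['eef_pos'].round(1),s['eef_rot'].round(3))
f=grab('wrist','w1')
E
```

```text
t: 1.75
eef_pos: [485.0, -225.4, 218.8]
eef_rot: [-3.139, 0.002, 1.434]
ft_force: [0.4, -0.2, 0.3]
width: 51.4
t: 2.55
eef_pos: [566.9, -116.9, 201.0]
eef_rot: [-3.137, 0.001, 2.634]
ft_force: [0.0, 0.2, 0.1]
width: 51.4
t: 3.05
eef_pos: [567.3, -113.8, 199.5]
eef_rot: [-3.139, -0.001, -3.046]
ft_force: [0.7, 0.8, 0.6]
width: 51.6
[ 0.646  0.352 -0.694  1.798  0.255  1.083  1.528] [ 567.3 -113.8  199.5] [-3.139e+00 -1.000e-03 -3.046e+00]
```

View pics/w1.png

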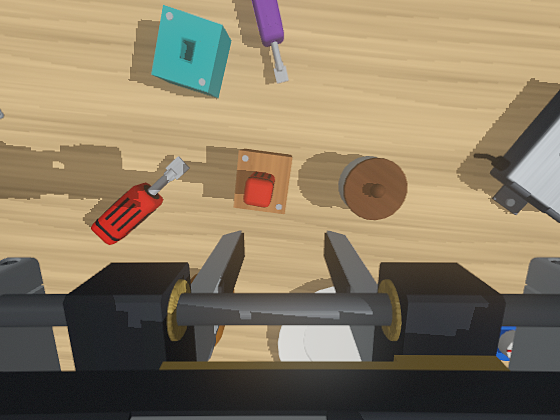

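The block is at (263,182) and the handle at (259,189), both in clear view. I measure them here for the grasp.

```bash
python3 - <<'E'
from h import *
f=load('wrist'); P=cloud(f); Z=P[...,2]; c=f['color']
hsv=cv2.cvtColor(c,cv2.COLOR_RGB2HSV); u,v=np.meshgrid(np.arange(560),np.arange(420))
w=(u>225)&(u<300)&(v>140)&(v<222)
red=((hsv[...,0]<6)|(hsv[...,0]>174))&(hsv[...,1]>150)
def rect(m,z,n):
    k,l,st,ce=cv2.connectedComponentsWithStats(m.astype(np.uint8)); i=1+np.argmax(st[1:,4])
    cs,_=cv2.findContours((l==i).astype(np.uint8),0,1); p=np.vstack([q.reshape(-1,2) for q in cs])
    W=onplane(f,p,z)[:,:2].astype(np.float32); print(n,st[i],cv2.minAreaRect(W),np.nanmedian(Z[l==i]))
    Q=P[l==i]; print('  cloud',cv2.minAreaRect(Q[:,:2].astype(np.float32)))
rect(w&(Z>45)&(Z<55),50,'block')
rect(w&(Z>105)&(Z<120),113,'top')
m=w&red; print(np.nanpercentile(Z[m],[2,10,50,90,98]))
print('xy band', [ (z,np.nanpercentile(P[m&(abs(Z-z)<5)][:,:2],[3,97],axis=0).round(1).tolist()) for z in (65,80,95,112)])
E
```

```text
block [ 233  150   59   64 2163] ((552.0419921875, -141.53187561035156), (60.087013244628906, 66.50247192382812), 87.92882537841797) 50.92942393146501
  cloud ((552.1046752929688, -141.52955627441406), (59.99685287475586, 66.11811065673828), 87.85751342773438)
top [243 177  30  31 731] ((551.494384765625, -140.80250549316406), (25.551071166992188, 26.11024284362793), 84.92926025390625) 113.32116617480654
  cloud ((552.4607543945312, -141.12786865234375), (25.948001861572266, 25.968955993652344), 84.85922241210938)
[ 90.74921991 111.21868753 113.39622177 114.56137227 115.06132183]
xy band [(65, [[541.2, -130.3], [545.4, -127.6]]), (80, [[541.9, -129.4], [544.0, -128.1]]), (95, [[541.3, -130.0], [544.9, -127.8]]), (112, [[540.7, -151.7], [563.5, -128.9]])]
```

```bash
python3 -m jog '[-7,-13,0,-4.7,-8,-13,0,-4.7,0,0,-20,0,0,0,0,0]'; python3 - <<'E'
from h import *
s=ctrl.sense();print(s['eef_pos'].round(1),np.degrees(s['eef_rot']).round(2),s['ft_force'].round(2))
E
```

```text
t: 3.5
eef_pos: [551.7, -141.0, 179.2]
eef_rot: [-3.139, -0.001, 3.041]
ft_force: [0.1, -0.0, -1.0]
width: 51.8
[ 551.7 -141.   179.2] [-1.7986e+02 -6.0000e-02  1.7423e+02] [ 0.13 -0.02 -1.04]
```

```bash
python3 -m jog '[0.5,0,-35,1.5,0,0,-35,0,0,0,-30,0,0,0,-12,0,0,0,0,0]'; python3 -m jog '[0,0,0,0,0,0,0,0,0,0,0,0]' -1 50;  python3 -m jog '[0,0,0,0,0,0,0,0]'; python3 - <<'E'
from h import *
s=ctrl.sense();print(s['eef_pos'].round(1),np.degrees(s['eef_rot']).round(2),s['ft_force'].round(2),s['width'])
E
```

```text
t: 4.0
eef_pos: [554.6, -140.8, 67.9]
eef_rot: [-3.138, 0.003, 3.054]
ft_force: [0.7, 0.1, -0.3]
width: 51.9
t: 4.3
eef_pos: [556.8, -140.9, 71.6]
eef_rot: [-3.137, 0.007, 3.053]
ft_force: [-0.7, 0.3, -0.1]
width: 31.1
t: 4.5
eef_pos: [557.6, -141.2, 73.2]
eef_rot: [-3.136, 0.009, 3.052]
ft_force: [-0.1, 0.9, -0.9]
width: 25.6
[ 557.6 -141.2   73.2] [-179.7     0.53  174.87] [-0.05  0.88 -0.86] 25.558115839431068
```

```bash
python3 -m jog '[0,0,2,0,0,0,15,0,0,0,20,0,0,0,20,0,0,0,20,0,0,0,20,0,0,0,0,0,0,0,0,0]'; python3 - <<'E'
from h import *
s=ctrl.sense();print(s['eef_pos'].round(1),np.degrees(s['eef_rot']).round(2),s['ft_force'].round(2),s['ft_torque'].round(3),s['width'],s['joint_pos'].round(3),s['qd'].round(3))
f=grab('wrist','w2'); grab('scene','s2'); grab('top','t2')
s=ctrl.sense();print(s['eef_pos'].round(1))
E
```

```text
t: 5.3
eef_pos: [557.3, -140.6, 180.1]
eef_rot: [-3.136, 0.011, 3.053]
ft_force: [-0.1, -0.5, -1.0]
width: 25.9
[ 557.3 -140.6  180.1] [-179.7     0.64  174.92] [-0.12 -0.49 -0.99] [ 0.005 -0.146  0.002] 25.949306536970674 [ 0.66   0.348 -0.648  1.839  0.25   1.024  1.394] [ 0.001 -0.024 -0.006 -0.017 -0.012  0.014  0.009]
[ 557.  -140.4  179. ]
```

View pics/w2.png

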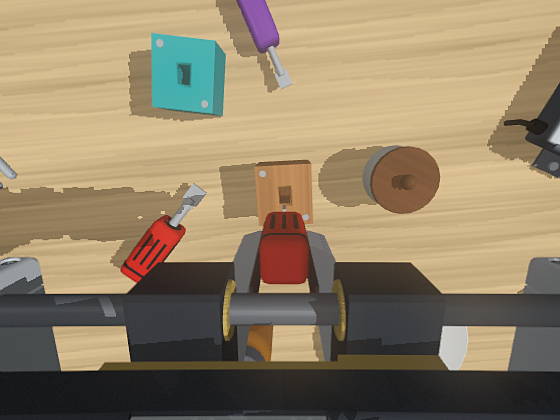

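The driver is held at (285,250), and the empty hole shows at (286,194). Next I measure the hole and the blade tip.

```bash
python3 - <<'E'
from h import *
f=load('wrist'); s=load('scene'); t=load('top')
tip=[552,-141,115]; print('tip px', proj(s,tip), proj(f,tip), proj(t,tip))
hc=[552,-141,189]; print('hc', proj(s,hc))
u,v=np.meshgrid(np.arange(560),np.arange(420))
g=cv2.cvtColor(f['color'],cv2.COLOR_RGB2GRAY)
m=((g<70)&(u>272)&(u<300)&(v>180)&(v<208)).astype(np.uint8)
k,l,st,ce=cv2.connectedComponentsWithStats(m); 
for i in range(1,k): 
    if st[i,4]>15:
        p=np.argwhere(l==i)[:,::-1]; W=onplane(f,p,50)[:,:2].astype(np.float32); print(st[i],cv2.minAreaRect(W))
print(g[180:212:3,270:304:3])
x,y=proj(s,[552,-141,150])[0].astype(int)
A=cv2.resize(s['color'][y-50:y+50,x-50:x+50,::-1],(400,400),interpolation=cv2.INTER_CUBIC)
B=cv2.resize(f['color'][150:230,245:325,::-1],(400,400),interpolation=cv2.INTER_CUBIC)
print(x-50,y-50); cv2.imwrite('pics/c2.png',np.hstack([A,B]))
E
```

```text
tip px [[235.18231535 168.20522241]] [[283.8938519 210.4447001]] [[357.80600365 249.50369971]]
hc [[232.88253661 140.13319206]]
[[133 143 149 141 147 146 146 153 151 151 143 149]
 [132 142 149 142 147 146 148 154 151 148 143 148]
 [134 141 149 135 122 117 107 139 150 150 143 150]
 [132 140 152  90 103 101 100 122 150 149 143 149]
 [132 140 151  85 102 101  98 121 150 149 143 148]
 [134 139 150  90  93  93  85 121 152 147 144 148]
 [133 139 149 103  80  81  79 111 150 146 143 148]
 [133 139 146 105  82  84  81  99 150 146 143 147]
 [135 137 147 153 146 136 123 105 151 146 143 146]
 [135 137 146 146 131 117 146 147 150 146 143 145]
 [134 143 150 152 164 177 149 152 153 148 142 145]]
184 105
```

View pics/c2.png

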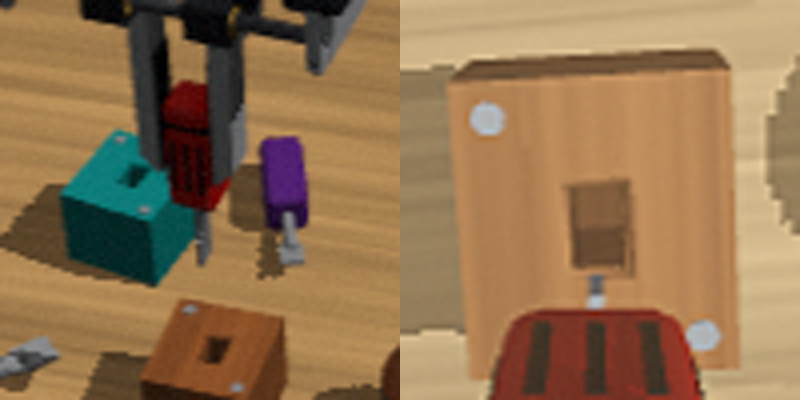

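```bash
python3 - <<'E'
from h import *
f=load('wrist'); s=load('scene')
def ray(f,uv):
    E=np.array(f['extrinsics']); d=E[:3,:3]@np.r_[slopes(f,[uv])[0],1]; return E[:3,3],d/np.linalg.norm(d)
def tri(a,b):
    (o1,d1),(o2,d2)=a,b; A=np.c_[d1,-d2]; x=np.linalg.lstsq(A,o2-o1,rcond=None)[0]; p,q=o1+x[0]*d1,o2+x[1]*d2; return (p+q)/2,np.linalg.norm(p-q)
for e in [(284.2,205.5),(284.2,206.5)]:
  for g in [(235.3,170.5),(235.3,171.5)]: print('tip',tri(ray(f,e),ray(s,g)))
print('hole',onplane(f,[[278.6,186],[291.4,186],[291.4,204.4],[278.6,204.4],[285,195.2]],50).round(1).tolist())
def red(c): 
    h=cv2.cvtColor(c,cv2.COLOR_RGB2HSV); return ((h[...,0]<6)|(h[...,0]>174))&(h[...,1]>150)
u,v=np.meshgrid(np.arange(560),np.arange(420))
P=cloud(f); m=red(f['color'])&(u>255)&(u<315)&(v>205)&(v<285)&(P[...,2]>150)
Q=P[m]; z=Q[:,2]; top=Q[z>np.percentile(z,60)]; print('z',np.percentile(z,[2,10,50,90,98]))
top=Q[abs(z-np.percentile(z,90))<4]
print('top',top.mean(0),top.min(0),top.max(0)); A=np.c_[top[:,:2],np.ones(len(top))]; print('plane slope',np.linalg.lstsq(A,top[:,2],rcond=None)[0])
w=(u>255)&(u<315)&(v>150)&(v<225); B=P[w&(abs(P[...,2]-50)<4)]; print('block',cv2.minAreaRect(B[:,:2].astype(np.float32)))
# back face (toward -x): fit x vs z
bf=Q[(z<np.percentile(z,90)-8)]; print('side n',len(bf)); 
if len(bf)>20: print(np.linalg.lstsq(np.c_[bf[:,1:],np.ones(len(bf))],bf[:,0],rcond=None)[0], bf.mean(0))
E
```

```text
tip (array([ 549.8641903 , -141.21393182,  106.65804453]), np.float64(1.35711858921848))
tip (array([ 550.41868645, -141.23500575,  104.3426166 ]), np.float64(1.2790692829245771))
tip (array([ 550.57248644, -141.12484486,  107.30828743]), np.float64(1.0390856926259897))
tip (array([ 551.13299327, -141.14507284,  105.0008859 ]), np.float64(0.9581982795895756))
hole [[541.5, -146.1, 50.0], [542.7, -132.4, 50.0], [563.0, -134.1, 50.0], [561.8, -148.0, 50.0], [552.2, -140.1, 50.0]]
z [169.32605032 196.06183561 220.77555111 222.1375874  222.65309716]
top [ 551.06457507 -140.62585124  221.1175566 ] [ 538.78671293 -153.8156319   218.16129342] [ 564.62300287 -127.9936141   223.57737101]
plane slope [ 3.74111146e-02 -8.97265426e-03  1.99239829e+02]
block ((551.7691650390625, -141.42636108398438), (60.0130500793457, 65.91187286376953), 87.84298706054688)
side n 538
[ 1.15745045e-01 -1.00910879e-02  5.58335236e+02] [ 540.27019734 -139.26959934  192.77133817]
```

```bash
python3 -m jog '[-9,40,6,-2.8,-9,44,2,-2.8,-9,44,0,-2.8,-9,44,0,-2.8,-9,44,0,-2.8,-9,44,0,-2.8,-9,44,0,-2.8,-8,35,0,-2.8]'; python3 -m jog '[0,0,0,0]'; python3 - <<'E'
from h import *
s=ctrl.sense();print(s['eef_pos'].round(1),np.degrees(s['eef_rot']).round(2),s['ft_force'].round(2),s['ft_torque'].round(3),s['joint_pos'].round(3))
f=grab('wrist','w3')
B=cv2.resize(f['color'][130:290,200:400,::-1],(800,640),interpolation=cv2.INTER_CUBIC)[:600]
cv2.imwrite('pics/c3.png',B)
E
```

```text
t: 6.25
eef_pos: [478.9, 203.7, 181.0]
eef_rot: [-3.134, 0.001, 2.637]
ft_force: [-0.8, -0.1, -0.4]
width: 25.9
t: 6.35
eef_pos: [476.8, 208.6, 180.7]
eef_rot: [-3.135, -0.001, 2.642]
ft_force: [0.9, 0.3, -0.5]
width: 26.0
[476.8 208.6 180.7] [-1.7964e+02 -5.0000e-02  1.5136e+02] [ 0.87  0.3  -0.5 ] [ 0.042 -0.214  0.002] [ 0.109  0.284 -0.754  1.936  0.231  1.014  0.322]
```

View pics/c3.png

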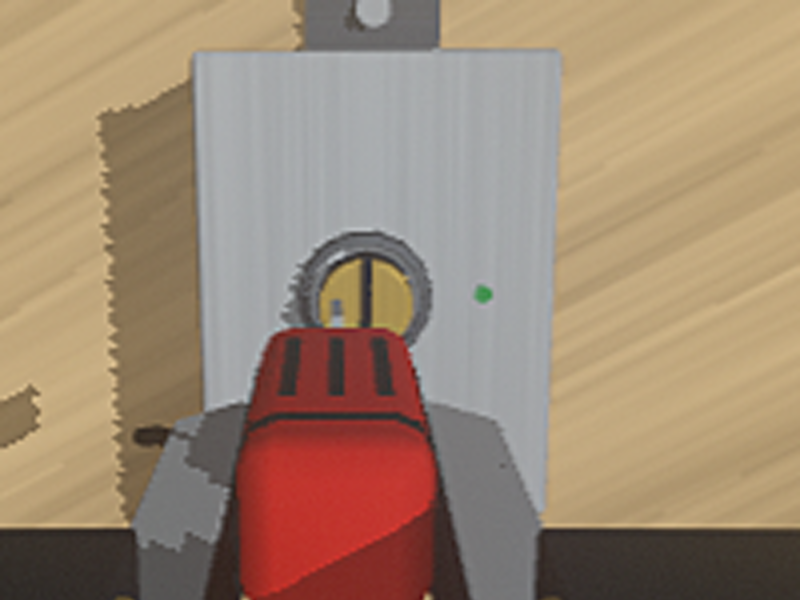

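```bash
cat > lk.py <<'E'
from h import *
f=load('wrist'); P=cloud(f); Z=P[...,2]; c=f['color']; hsv=cv2.cvtColor(c,cv2.COLOR_RGB2HSV)
u,v=np.meshgrid(np.arange(560),np.arange(420))
m=(hsv[...,0]>15)&(hsv[...,0]<32)&(hsv[...,1]>100)&(hsv[...,2]>60)&(u>270)&(u<312)&(v>180)&(v<215)&(Z>44)&(Z<62)
print('brass',m.sum(),'z',np.percentile(Z[m],[10,50,90]))
zt=np.median(Z[m])
cs,_=cv2.findContours(m.astype(np.uint8),0,1); hull=cv2.convexHull(np.vstack(cs)).reshape(-1,2)
W=onplane(f,hull,zt)[:,:2]
# drop points at the occluded (low) side: keep upper part, fixed-radius fit 13mm
from scipy.optimize import least_squares
k=hull[:,1]<hull[:,1].max()-3
r=least_squares(lambda p:np.hypot(*(W[k]-p).T)-12.8,W.mean(0),loss='soft_l1'); print('head centre',r.x,'rms',np.sqrt((r.fun**2).mean()),proj(f,[*r.x,zt]))
E
python3 - <<'E'
from lk import *
g=cv2.cvtColor(c,cv2.COLOR_RGB2GRAY).astype(float)
# slot line per row
L=[]
for vv in range(196,209):
    row=g[vv,284:300]; w=np.clip(90-row,0,None); 
    if w.sum()>0: L.append((284+(w*np.arange(16)).sum()/w.sum(),vv))
print(np.round(L,1).tolist())
L=np.array(L); S=onplane(f,L,zt)[:,:2]; d=cv2.fitLine(S.astype(np.float32),cv2.DIST_HUBER,0,.01,.01).ravel(); print('slot',d,np.degrees(np.arctan2(d[1],d[0])))
cov=(abs(Z-40)<4)&(hsv[...,1]<60)&(u>245)&(u<345)&(v>140)&(v<262)
e=[]
for vv in range(150,225,3):
    q=np.where(cov[vv,230:350])[0]+230; e.append((q.min(),q.max(),vv))
e=np.array(e)
for j in (0,1):
    w=onplane(f,e[:,[j,2]],40)[:,:2]; d2=cv2.fitLine(w.astype(np.float32),cv2.DIST_HUBER,0,.01,.01).ravel(); print('edge',d2,np.degrees(np.arctan2(d2[1],d2[0])))
gr=(hsv[...,0]>45)&(hsv[...,0]<85)&(hsv[...,1]>90)&(u>310)&(u<330)&(v>195)&(v<212); print('green',onplane(f,[[u[gr].mean(),v[gr].mean()]],40))
print('tip',onplane(f,[[283.9,205]],116))
x=g[200:214,278:296].astype(int); print(x)
E
```

```text
brass 266 z [51.7571539  52.72511698 53.51022807]
head centre [484.25183879 211.89115288] rms 0.29025753882651495 [[291.08141423 205.92379279]]
[[291.7, 196.0], [291.4, 197.0], [291.5, 198.0], [291.4, 199.0], [291.4, 200.0], [291.2, 201.0], [291.2, 202.0], [291.4, 203.0], [291.3, 204.0], [291.2, 205.0], [291.2, 206.0], [291.2, 207.0], [291.3, 208.0]]
slot [  0.87163657  -0.4901527  481.0415     213.9164    ] -29.350618
edge [  0.88086843  -0.47336116 445.07004    180.24664   ] -28.252697
edge [ 8.8134038e-01 -4.7248188e-01  4.9210675e+02  2.6670279e+02] -28.19552
green [[499.97642075 241.04941337  40.        ]]
tip [[466.97188229 212.88191423 116.        ]]
[[106 120  83  89 153 154 146 145 148 147 148 135  82  53  49 137 148 144]
 [112 104  73 128 147 147 147 146 149 146 146 134  83  53  68 140 148 143]
 [118 113  98 141 147 147 147 145 148 146 148 135  81  53  66 139 147 142]
 [118  89 141 151 144 146 147 147 149 147 147 134  81  52  47 138 146 143]
 [114 100 139 148 147 140 138 146 149 144 148 135  82  53  63 139 148 142]
 [117  94 141 150 131 109  99 130 147 145 148 135  80  51  63 140 146 143]
 [113  94 143 151 133 111 103 132 148 145 147 134  81  50  62 139 146 142]
 [113 102 134 147 132 110 103 120 144 147 148 134  80  52  61 137 147 143]
 [116  99 133 144 130 109  99 117 142 147 148 134  82  49  61 138 146 142]
 [109 100 131 144 139 151 155 161 152 146 146 135  83  52  61 139 145 141]
 [ 85 116 119 131 151 164 167 161 152 148 150 116  65  51  68 140 146 144]
 [ 69  79  91 143 161 156 155 163 160 156 158 120  66  52  81 145 154 151]
 [ 76  73  71  67  66  64  66  66  66  66  69  73  76  78  77  73  69  70]
 [ 76  76  77  76  76  78  76  77  76  77  76  78  80  80  78  82  81  79]]
```

```bash
python3 - <<'E'
from h import *
f=load('wrist'); P=cloud(f)
for v in range(202,214): print(v,[P[v,u].round(0).tolist() for u in (282,283,284,285,286)])
print(f['color'][206,283:286],f['color'][210,283:286])
E
```

```text
202 [[476.0, 205.0, 53.0], [476.0, 206.0, 53.0], [477.0, 207.0, 53.0], [477.0, 208.0, 53.0], [478.0, 209.0, 52.0]]
203 [[477.0, 205.0, 52.0], [477.0, 206.0, 52.0], [478.0, 207.0, 54.0], [478.0, 208.0, 52.0], [479.0, 209.0, 53.0]]
204 [[478.0, 204.0, 52.0], [478.0, 205.0, 52.0], [478.0, 206.0, 55.0], [479.0, 207.0, 53.0], [480.0, 208.0, 53.0]]
205 [[466.0, 212.0, 119.0], [466.0, 213.0, 121.0], [466.0, 213.0, 119.0], [480.0, 207.0, 53.0], [481.0, 208.0, 53.0]]
206 [[465.0, 212.0, 124.0], [466.0, 213.0, 124.0], [466.0, 214.0, 124.0], [481.0, 206.0, 53.0], [482.0, 207.0, 53.0]]
207 [[465.0, 212.0, 128.0], [466.0, 213.0, 126.0], [466.0, 213.0, 127.0], [482.0, 205.0, 52.0], [483.0, 207.0, 53.0]]
208 [[465.0, 212.0, 131.0], [466.0, 213.0, 131.0], [466.0, 213.0, 130.0], [483.0, 205.0, 52.0], [484.0, 206.0, 53.0]]
209 [[466.0, 212.0, 133.0], [466.0, 213.0, 133.0], [467.0, 213.0, 133.0], [484.0, 205.0, 53.0], [484.0, 206.0, 55.0]]
210 [[466.0, 212.0, 134.0], [467.0, 212.0, 134.0], [467.0, 213.0, 133.0], [485.0, 204.0, 53.0], [485.0, 205.0, 53.0]]
211 [[467.0, 211.0, 134.0], [467.0, 212.0, 134.0], [468.0, 213.0, 133.0], [486.0, 203.0, 52.0], [487.0, 204.0, 52.0]]
212 [[461.0, 215.0, 167.0], [461.0, 216.0, 166.0], [461.0, 216.0, 166.0], [462.0, 217.0, 166.0], [462.0, 217.0, 165.0]]
213 [[461.0, 215.0, 169.0], [461.0, 216.0, 169.0], [462.0, 216.0, 167.0], [462.0, 217.0, 168.0], [462.0, 218.0, 169.0]]
[[111 111 110]
 [ 99 103 115]
 [147 131  96]] [[161 165 168]
 [160 168 179]
 [165 161 148]]
```

```bash
python3 -m jog '[6,1,-20,0,5,1,-20,0,0,0,-12,0,0,0,0,0,0,0,0,0]'; python3 - <<'E'
from h import *
s=ctrl.sense();print(s['eef_pos'].round(1),np.degrees(s['eef_rot']).round(2),s['ft_force'].round(2),s['ft_torque'].round(3),s['qd'].round(3))
f=grab('wrist','w4')
B=cv2.resize(f['color'][150:230,240:340,::-1],(800,640),interpolation=cv2.INTER_CUBIC)[:600]
cv2.imwrite('pics/c4.png',B)
print(ctrl.sense()['eef_pos'].round(1))
E
```

```text
t: 6.9
eef_pos: [488.7, 204.1, 125.0]
eef_rot: [-3.131, -0.002, 2.641]
ft_force: [0.3, 0.2, -1.2]
width: 25.7
[488.7 204.1 125. ] [-1.7937e+02 -1.3000e-01  1.5132e+02] [ 0.29  0.24 -1.23] [ 0.073 -0.157 -0.023] [ 0.009  0.007  0.002  0.012  0.003 -0.001  0.003]
[488.7 204.  125.1]
```

View pics/c4.png

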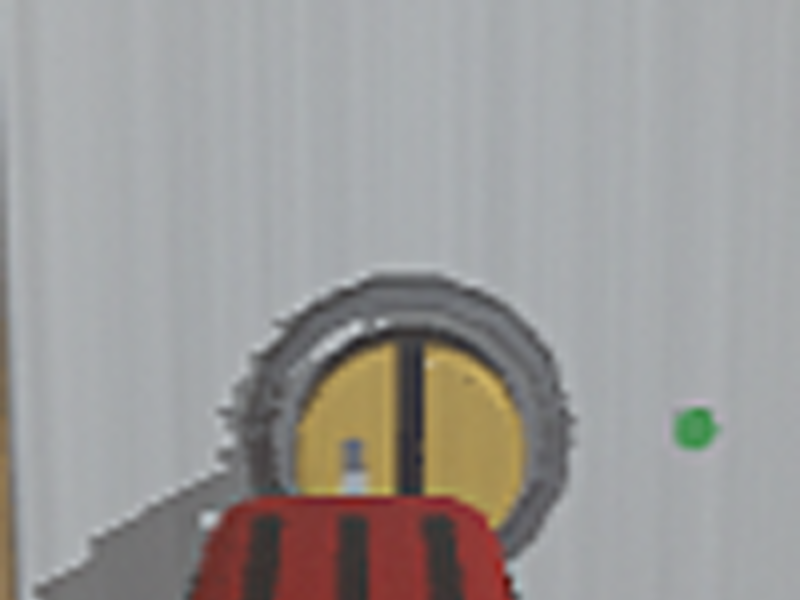

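```bash
cat > al.py <<'E'
from lk import *
import sys
ztip=float(sys.argv[1])-65.0+0.9; vt=float(sys.argv[2]); ut=float(sys.argv[3])   # same +0.9 bias as wrist depth
d=np.array([.879,-.477]); n=np.array([.477,.879])
g=cv2.cvtColor(c,cv2.COLOR_RGB2GRAY).astype(float)
S=[]
for vv in range(193,203):
    w=np.clip(95-g[vv,286:300],0,None); w[w<20]=0
    if w.sum()>0: S.append((286+(w*np.arange(14)).sum()/w.sum(),vv))
S=onplane(f,S,zt)[:,:2]; ns=np.median(S@n); print('slot n',ns,'head n',r.x@n, 'dir',np.degrees(np.arctan2(*(S[-1]-S[0])[::-1])))
tip=onplane(f,[[ut,vt]],ztip)[0,:2]; print('tip edge',tip,'ztip-zt',ztip-zt)
a=ns-tip@n; b=r.x@d-(tip@d+7); print('across',a,'along',b,'shift',a*n+b*d)
E
python3 al.py 125 204.8 284.0; python3 - <<'E'
from h import *
f=load('wrist');P=cloud(f)
for v in range(203,212): print(v,P[v,282:288].round(1)[:,2],f['color'][v,280:288].mean(1).round(0))
E
```

```text
brass 383 z [51.56396991 52.59319445 53.45037345]
head centre [484.33005926 211.95011236] rms 0.20731798977298188 [[290.91647228 206.55638815]]
slot n 417.46502724776104 head n 417.3295870278235 dir -49.613228375324894
tip edge [478.36505878 208.30435545] ztip-zt 8.30680554566353
across 6.18536576873305 along -3.495790618534727 shift [-0.12238048  7.10442864]
203 [53.  52.2 52.1 52.9 51.7 53.3] [132. 135. 135. 133. 136. 136. 133. 135.]
204 [51.7 52.  52.6 50.9 52.6 53. ] [130. 135. 137. 132. 129. 136. 135. 133.]
205 [64.4 64.2 64.2 51.6 52.4 51.9] [132. 135. 126. 110. 104. 125. 134. 134.]
206 [68.5 68.5 69.5 53.3 52.1 51.6] [131. 137. 127. 113. 107. 128. 133. 134.]
207 [72.9 72.  71.9 53.7 53.2 52.6] [132. 135. 126. 113. 106. 126. 132. 132.]
208 [75.2 74.8 74.9 53.7 52.3 52.1] [132. 135. 125. 107. 103. 115. 129. 135.]
209 [77.3 77.6 78.7 51.3 52.9 51.6] [130. 132. 135. 155. 161. 158. 140. 132.]
210 [77.5 77.8 78.1 52.4 51.8 51.8] [133. 132. 148. 167. 170. 161. 139. 132.]
211 [77.8 77.4 76.8 52.8 53.  52.9] [135. 137. 156. 159. 156. 159. 146. 140.]
```

```bash
python3 -m jog '[0,4,0,0,0,3,0,0,0,0,0,0]'; python3 -c "
from h import *
f=grab('wrist','w5')
s=ctrl.sense();print(s['eef_pos'].round(2),np.degrees(s['eef_rot']).round(2))
for v in range(202,211): print(v,f['color'][v,278:298].mean(1).astype(int))
"; python3 al.py 125 204.6 290.5
```

```text
t: 7.25
eef_pos: [489.5, 211.5, 126.9]
eef_rot: [-3.132, -0.0, 2.64]
ft_force: [0.4, -0.3, -1.0]
width: 25.7
[489.47 211.32 126.84] [-1.7946e+02 -1.0000e-02  1.5127e+02]
202 [134 137 138  98  59  57  53 128 136 131 133 132 134 134 133 136 152 122
  79 109]
203 [134 133 140  97  56  56  47 127 136 131 131 132 134 134 134 133 142 132
 113 117]
204 [134 134 139  97  55  61  57 127 135 131 130 132 134 133 132 132 134 144
 118 115]
205 [133 134 139  96  74 112 116 128 131 132 131 132 134 134 133 132 132 134
 129 123]
206 [134 133 137  93  69 105 113 125 131 131 131 131 133 132 131 132 130 134
 133 120]
207 [133 134 139  94  71 104 109 124 132 131 131 132 134 133 133 131 133 135
 135 119]
208 [134 133 138  92  66  99 106 114 128 130 131 132 134 133 133 131 131 133
 136 120]
209 [133 133 139  90  77 151 163 157 139 129 131 132 133 133 133 132 131 135
 136 118]
210 [133 135 137  90  91 164 174 159 137 130 131 132 136 135 133 132 134 136
 139 116]
brass 319 z [51.34421987 52.53482595 53.43918322]
head centre [484.24630442 212.13751765] rms 0.23593778716801508 [[283.18369305 208.77596752]]
slot n 423.5749317136362 head n 417.45436521775713 dir 27.250299289440512
tip edge [482.25554347 220.5534125 ] ztip-zt 8.365174045113712
across -0.3274121063425923 along -1.235739283165742 shift [-1.2423904  0.3016524]
```

```bash
python3 -m jog '[-1.3,0,-3,0,0,0,-3,0,0,0,-1,0]'; python3 -c "
from h import *
f=grab('wrist','w6')
s=ctrl.sense();print(s['eef_pos'].round(2),np.degrees(s['eef_rot']).round(2),s['ft_force'].round(2),s['qd'].round(3))
for v in range(202,211): print(v,f['color'][v,278:298].mean(1).astype(int))
"; python3 al.py 122 204.6 283.55
```

```text
t: 7.6
eef_pos: [488.2, 211.4, 119.7]
eef_rot: [-3.133, 0.001, 2.64]
ft_force: [-1.1, 0.2, -1.0]
width: 26.0
[488.13 211.39 119.67] [-1.7947e+02  3.0000e-02  1.5129e+02] [-0.18  0.38 -1.1 ] [ 0.002 -0.002 -0.    -0.003 -0.005  0.007  0.006]
202 [136 133 135 142  92  54  57  64 129 136 131 130 136 141 154 149 125  82
 108 122]
203 [135 133 133 141  91  52  56  63 127 136 131 131 133 137 135 156 151 125
  88 110]
204 [137 135 136 145  91  60  63  63 127 136 132 131 133 132 136 136 158 144
  97 111]
205 [141 141 105  88  80 110 120  90 126 135 132 132 132 134 131 134 137 151
 121  78]
206 [105  88  88  92  79 105 117  87 126 135 130 132 131 134 131 132 131 141
 131 113]
207 [ 89  90  89 165 116 102 112  85 123 133 131 131 131 135 133 133 132 131
 143 121]
208 [ 95  91 134 121  82  96 107  95 126 132 129 131 131 135 131 132 131 133
 134 129]
209 [ 95  93  89 106  92 150 164 140 133 130 129 130 131 134 133 134 131 134
 134 134]
210 [ 96  94  91 107 104 162 175 143 132 132 131 132 133 134 134 134 131 133
 136 136]
brass 259 z [51.39220993 52.59681676 53.53716635]
head centre [484.30547236 212.02904735] rms 0.21405752883842688 [[283.76048951 211.99007248]]
slot n 424.08943545952803 head n 417.3872429405767 dir 27.727034144279102
tip edge [477.34959655 215.68743895] ztip-zt 5.303183235070513
across 6.804419070001302 along 0.8592676234190435 shift [4.00100414 5.57121371]
```

```bash
python3 -m jog '[0,0,-2,0,0,0,-2,0,0,0,-1,0]'; python3 -c "
from h import *
s=ctrl.sense();print(s['eef_pos'].round(2),np.degrees(s['eef_rot']).round(2),s['ft_force'].round(2),s['ft_torque'].round(3),s['qd'].round(3))"
```

```text
t: 7.95
eef_pos: [488.1, 211.3, 114.2]
eef_rot: [-3.132, 0.0, 2.64]
ft_force: [0.0, -0.2, -0.3]
width: 25.7
[488.14 211.31 114.21] [-1.7947e+02  2.0000e-02  1.5128e+02] [ 0.03 -0.19 -0.25] [ 0.024 -0.164  0.031] [-0.008  0.015  0.009  0.01   0.012 -0.019 -0.011]
```

```bash
python3 -m jog '[0,0,-1,0,0,0,-1,0]'; python3 -m jog '[0,0,-1,0,0,0,0,0]'; python3 -c "
from h import *
s=ctrl.sense();print(s['eef_pos'].round(2),np.degrees(s['eef_rot']).round(2),s['ft_force'].round(2),s['ft_torque'].round(3),s['qd'].round(3))"
```

```text
t: 8.15
eef_pos: [488.1, 211.3, 111.9]
eef_rot: [-3.132, 0.0, 2.64]
ft_force: [-0.4, -0.2, -0.6]
width: 25.9
t: 8.35
eef_pos: [488.2, 211.3, 110.8]
eef_rot: [-3.132, 0.0, 2.64]
ft_force: [-0.4, 0.7, 1.2]
width: 25.8
[488.19 211.31 110.85] [-1.7947e+02  2.0000e-02  1.5128e+02] [-0.37  0.69  1.16] [-0.024 -0.067  0.017] [-0.001 -0.    -0.001 -0.002 -0.002  0.001  0.001]
```

```bash
python3 -m jog '[0,0,-1,0,0,0,-1,0]'; python3 -m jog '[0,0,-1,0,0,0,0,0]'; python3 -c "
from h import *
s=ctrl.sense();print(s['eef_pos'].round(2),np.degrees(s['eef_rot']).round(2),s['ft_force'].round(2),s['ft_torque'].round(3),s['qd'].round(3))"
```

```text
t: 8.55
eef_pos: [488.4, 211.5, 109.2]
eef_rot: [-3.133, 0.001, 2.64]
ft_force: [-0.4, 0.4, 4.6]
width: 25.7
t: 8.75
eef_pos: [488.5, 211.5, 108.3]
eef_rot: [-3.133, 0.001, 2.64]
ft_force: [-1.5, -1.2, 5.2]
width: 25.5
[488.55 211.53 108.29] [-1.7950e+02  6.0000e-02  1.5127e+02] [-1.5  -1.24  5.23] [-0.229  0.24   0.014] [-0.    -0.004 -0.001 -0.002 -0.001  0.005  0.002]
```

```bash
python3 -m jog '[0,0,-1.2,0]'; python3 -m jog '[0,0,-0.6,0]'; python3 -m jog '[0,0,-0.4,0]'
```

```text
t: 8.85
eef_pos: [488.6, 211.6, 107.3]
eef_rot: [-3.133, 0.001, 2.64]
ft_force: [-1.9, -1.1, 6.5]
width: 25.7
t: 8.95
eef_pos: [488.6, 211.6, 106.8]
eef_rot: [-3.133, 0.001, 2.64]
ft_force: [-2.3, 0.1, 7.8]
width: 25.9
t: 9.05
eef_pos: [488.6, 211.6, 106.6]
eef_rot: [-3.133, 0.002, 2.64]
ft_force: [-2.0, -2.2, 8.1]
width: 25.8
```

```bash
python3 - <<'E'
import numpy as np
def T(y,r=(4.8,-1.2)):
    c,s=np.cos(np.radians(y)),np.sin(np.radians(y)); return -np.array([c*r[0]+s*r[1], s*r[0]-c*r[1]])
y=151.3
for i in range(16): print(round(y-6,1),(T(y-6)-T(y)).round(2),(T(y-6)-T(151.3)+[488.6,211.6]).round(1)); y-=6
E
python3 -m jog '[-0.1,-0.4,-0.2,-5]';python3 -c "
from h import *
s=ctrl.sense();print(s['eef_pos'].round(2),np.degrees(s['eef_rot']).round(2),s['ft_force'].round(2),s['ft_torque'].round(3),s['width'])"
```

```text
145.3 [-0.16 -0.49] [488.4 211.1]
139.3 [-0.21 -0.47] [488.2 210.6]
133.3 [-0.26 -0.45] [488.  210.2]
127.3 [-0.3  -0.42] [487.7 209.8]
121.3 [-0.34 -0.39] [487.3 209.4]
115.3 [-0.38 -0.35] [486.9 209. ]
109.3 [-0.42 -0.31] [486.5 208.7]
103.3 [-0.45 -0.26] [486.1 208.5]
97.3 [-0.47 -0.21] [485.6 208.2]
91.3 [-0.49 -0.16] [485.1 208.1]
85.3 [-0.51 -0.11] [484.6 208. ]
79.3 [-0.51 -0.06] [484.1 207.9]
73.3 [-0.52 -0.  ] [483.6 207.9]
67.3 [-0.52  0.05] [483.1 208. ]
61.3 [-0.51  0.1 ] [482.6 208.1]
55.3 [-0.49  0.16] [482.1 208.2]
t: 9.15
eef_pos: [488.5, 211.0, 106.5]
eef_rot: [-3.132, 0.001, 2.553]
ft_force: [-2.1, -3.0, 7.8]
width: 25.9
[488.46 211.02 106.49] [-1.7947e+02  8.0000e-02  1.4626e+02] [-2.1  -2.96  7.83] [-0.844  0.657  0.046] 25.94391224781815
```

```bash
python3 -m jog '[-0.2,-0.5,-0.2,-6,-0.2,-0.5,-0.1,-6]';python3 -c "
from h import *
s=ctrl.sense();print(s['eef_pos'].round(2),np.degrees(s['eef_rot']).round(2),s['ft_force'].round(2),s['ft_torque'].round(3),s['width'])"
```

```text
t: 9.35
eef_pos: [488.0, 209.9, 106.6]
eef_rot: [-3.132, 0.001, 2.335]
ft_force: [-3.4, 0.6, 6.9]
width: 25.6
[488.   209.91 106.56] [-1.7946e+02  9.0000e-02  1.3381e+02] [-3.37  0.64  6.93] [-0.014  0.655  0.103] 25.63375146390677
```

```bash
python3 -m jog '[0,0,-0.5,0]'; cat > st.py <<'E'
from h import *
f=grab('wrist')
s=ctrl.sense();print(s['eef_pos'].round(2),np.degrees(s['eef_rot']).round(2),s['ft_force'].round(2),s['ft_torque'].round(3))
for v in range(194,222,3): print(v,f['color'][v,270:300].mean(1).astype(int))
E
python3 st.py
```

```text
t: 9.45
eef_pos: [488.0, 210.0, 106.4]
eef_rot: [-3.132, 0.002, 2.331]
ft_force: [-2.9, -1.2, 11.2]
width: 25.4
[487.97 209.96 106.38] [-1.7946e+02  1.1000e-01  1.3373e+02] [-2.87 -1.53 10.24] [-0.436  0.761  0.021]
194 [172 180 138  78  72  84  92  96 102 105 107 109 107 110 111 112 114 114
 117 117 124 108  94  79  86 163 176 174 172 168]
197 [ 69  97 104 104 106 101  96 103 106 121 126 126 125 128 129 126 124 123
 124 121 108  90 100 110 118 116 111  94  79  96]
200 [106  93 129 122 116 112  71  65  81 103  79  62  62  59 104 117 116 115
 107  92  70  57  85 115 121 115  91 104 112 114]
203 [177 178 107  63 108 139 141 135 131 135 107  67  57  56  80 127 131 129
 130 134 137 149 159 134 119  86 109 120 109 102]
206 [ 83  96 130 136 135 131 133 132 130 130 141  93  70 112 114 126 128 128
 127 130 132 131 132 134 140 137 111  81 108 118]
209 [108 129 129 130 130 131 131 132 131 131 136  81 109 153 158 147 131 126
 127 129 129 131 131 129 128 130 133 129 106 111]
212 [115 103  82  73  73  72  73  74  76  77  81  80  78  75  74  73  76  76
  75  76  75  75  76  76  76  76  85 116 117 121]
215 [79 69 56 55 51 71 80 81 81 82 82 86 67 52 52 58 82 84 84 82 85 85 72 59
 54 53 65 82 86 86]
218 [74 61 54 58 58 80 82 83 82 81 83 78 63 57 53 58 81 86 85 84 81 86 77 64
 56 58 59 84 85 85]
221 [67 54 54 55 65 80 83 80 81 81 85 79 63 54 57 56 80 84 82 82 82 83 85 69
 57 55 53 72 85 86]
```

```bash
python3 -m jog '[-0.2,-0.4,0,-6,-0.3,-0.4,-0.1,-6]';python3 -c "
from h import *
s=ctrl.sense();print(s['eef_pos'].round(2),np.degrees(s['eef_rot']).round(2),s['ft_force'].round(2),s['ft_torque'].round(3),s['width'])"
```

```text
t: 9.7
eef_pos: [487.4, 209.3, 106.7]
eef_rot: [-3.132, 0.002, 2.12]
ft_force: [-2.1, -0.6, 7.5]
width: 26.2
[487.37 209.3  106.7 ] [-1.7946e+02  1.0000e-01  1.2148e+02] [-2.12 -0.64  7.52] [-0.131  0.623  0.039] 26.150836871107074
```

```bash
python3 -m jog '[-0.2,-0.4,-0.1,-6,-0.4,-0.4,-0.1,-6]';python3 -c "
from h import *
s=ctrl.sense();print(s['eef_pos'].round(2),np.degrees(s['eef_rot']).round(2),s['ft_force'].round(2),s['ft_torque'].round(3),s['width'])"
```

```text
t: 9.9
eef_pos: [486.6, 208.8, 106.9]
eef_rot: [-3.132, 0.002, 1.902]
ft_force: [-2.3, -0.1, 6.2]
width: 25.4
[486.59 208.81 106.9 ] [-1.7946e+02  9.0000e-02  1.0899e+02] [-2.25 -0.11  6.23] [-0.046  0.448  0.085] 25.40419609288624
```

```bash
python3 -m jog '[-0.3,-0.2,-0.5,-4,-0.4,-0.3,-0.3,-6,-0.4,-0.2,-0.2,-6]';python3 -c "
from h import *
s=ctrl.sense();print(s['eef_pos'].round(2),np.degrees(s['eef_rot']).round(2),s['ft_force'].round(2),s['ft_torque'].round(3),s['width'])"
```

```text
t: 10.2
eef_pos: [485.4, 208.5, 106.7]
eef_rot: [-3.133, 0.002, 1.612]
ft_force: [-2.0, -0.5, 7.3]
width: 25.6
[485.45 208.5  106.65] [-1.7949e+02  9.0000e-02  9.2330e+01] [-2.02 -0.55  7.26] [-0.202  0.604  0.048] 25.599202033229368
```

```bash
python3 -m jog '[-0.5,-0.1,-0.2,-6,-0.4,-0.1,-0.2,-6]';python3 -c "
from h import *
s=ctrl.sense();print(s['eef_pos'].round(2),np.degrees(s['eef_rot']).round(2),s['ft_force'].round(2),s['ft_torque'].round(3),s['width'])"
```

```text
t: 10.4
eef_pos: [484.6, 208.4, 106.7]
eef_rot: [-3.133, 0.001, 1.393]
ft_force: [-2.5, -1.2, 7.5]
width: 25.8
[484.56 208.44 106.73] [-1.7951e+02  8.0000e-02  7.9830e+01] [-2.53 -1.17  7.47] [-0.24   0.68   0.058] 25.784799577196555
```

```bash
python3 -m jog '[-0.4,0,-0.3,-5,-0.4,0,-0.2,-5]';python3 -c "
from h import *
s=ctrl.sense();print(s['eef_pos'].round(2),np.degrees(s['eef_rot']).round(2),s['ft_force'].round(2),s['ft_torque'].round(3),s['width'])"
```

```text
t: 10.6
eef_pos: [483.8, 208.6, 106.8]
eef_rot: [-3.134, 0.001, 1.211]
ft_force: [-1.3, -1.7, 7.3]
width: 25.5
[483.83 208.6  106.77] [-1.7954e+02  7.0000e-02  6.9370e+01] [-1.32 -1.74  7.26] [-0.302  0.433  0.064] 25.493243741588643
```

```bash
python3 -m jog '[-0.3,0.1,-0.2,-3]'; python3 -m jog '[-0.2,0.1,-0.2,-2.5]';python3 -c "
from h import *
s=ctrl.sense();print(s['eef_pos'].round(2),np.degrees(s['eef_rot']).round(2),s['ft_force'].round(2),s['ft_torque'].round(3),s['width'])"
```

```text
t: 10.7
eef_pos: [483.5, 208.7, 106.8]
eef_rot: [-3.134, 0.001, 1.155]
ft_force: [-1.2, -1.7, 6.8]
width: 25.9
t: 10.8
eef_pos: [483.4, 208.8, 106.9]
eef_rot: [-3.134, 0.001, 1.109]
ft_force: [-2.0, -1.7, 6.5]
width: 26.2
[483.39 208.82 106.87] [-1.7957e+02  7.0000e-02  6.3530e+01] [-2.   -1.74  6.48] [-0.425  0.42   0.028] 26.201279119211602
```

Now about 63.5°, with the stop expected near 56–60°. I go in small steps and watch the torque.

```bash
python3 -m jog '[-0.2,0,-0.4,-2]'; python3 -c "
from h import *
s=ctrl.sense();print(np.degrees(s['eef_rot']).round(2),s['ft_force'].round(2),s['ft_torque'].round(3))"; python3 -m jog '[-0.2,0,-0.2,-2]';python3 -c "
from h import *
s=ctrl.sense();print(s['eef_pos'].round(2),np.degrees(s['eef_rot']).round(2),s['ft_force'].round(2),s['ft_torque'].round(3),s['width'])"
```

```text
t: 10.9
eef_pos: [483.3, 208.8, 106.8]
eef_rot: [-3.134, 0.001, 1.072]
ft_force: [-2.0, -1.3, 7.2]
width: 25.5
[-1.7959e+02  7.0000e-02  6.1430e+01] [-2.01 -1.32  7.24] [-0.295  0.469  0.05 ]
t: 11.0
eef_pos: [483.1, 208.9, 106.8]
eef_rot: [-3.135, 0.001, 1.036]
ft_force: [-1.9, -0.9, 6.3]
width: 25.8
[483.07 208.87 106.75] [-1.796e+02  7.000e-02  5.934e+01] [-1.88 -0.92  6.3 ] [-0.255  0.503  0.008] 25.77832815534128
```

```bash
python3 -m jog '[-0.1,0,-0.2,-1.5]'; python3 -c "
from h import *
s=ctrl.sense();print(np.degrees(s['eef_rot']).round(2),s['ft_force'].round(2),s['ft_torque'].round(3))"; python3 st.py
```

```text
t: 11.1
eef_pos: [483.0, 208.9, 106.8]
eef_rot: [-3.135, 0.001, 1.008]
ft_force: [-2.0, -1.8, 6.8]
width: 25.4
[-1.7961e+02  6.0000e-02  5.7760e+01] [-1.96 -1.79  6.75] [-0.275  0.59   0.042]
[483.   208.94 106.83] [-1.7962e+02  6.0000e-02  5.7670e+01] [-1.73 -1.72  7.  ] [-0.303  0.513  0.035]
194 [167 173 138 119  85  78  90  98 117 115 112 111 109 109 107 108 108 107
 106 101  97  83  74  79 133 169 171 166 163 161]
197 [ 96 105 116 116 112 109  98  91 101 112 118 121 121 122 120 120 120 118
 117 113 104  96 100 103 104 103  93  76  76 160]
200 [111  98  97 114 116 118  86  58  78  76  63  61  63  61  88 102 105  98
  89  81  56  58 165 136 108 102  97  97  99  93]
203 [110 116  82  65 117 140 126 133 132 135 113  71  55  54  84 125 131 126
 129 135 136 139 129  96  89  95 161 180 132  99]
206 [113 111 135 139 137 134 133 132 130 131 118  70  72 118 126 130 129 128
 128 128 129 129 129 133 132 113  72  86 164 132]
209 [129 133 134 130 130 130 131 132 130 126 136  92  81 137 147 122 127 129
 128 127 129 130 128 128 127 129 135 121  86 155]
212 [139 118  95  91  91  91  91  91  90  90  89  79  96  91  83  88  84  81
  88  91  90  90  89  90  89  87 112 138 102 105]
215 [89 71 54 53 55 74 86 87 87 85 85 89 68 53 51 57 83 87 87 84 85 87 75 57
 54 51 63 80 80 75]
218 [91 69 56 58 53 84 88 87 86 87 86 88 69 57 55 58 85 87 86 83 86 86 87 71
 56 56 61 80 82 77]
221 [75 58 57 57 58 85 86 87 85 85 84 81 64 54 53 52 82 87 86 83 83 85 88 71
 56 56 54 74 79 76]
```

```bash
for i in 1; do python3 -m jog '[-0.1,0,-0.3,-2]'; python3 -c "
from h import *
s=ctrl.sense();print(np.degrees(s['eef_rot']).round(2),s['ft_torque'].round(3))"; done; python3 -m jog '[-0.1,0,-0.2,-2]'; python3 -c "
from h import *
s=ctrl.sense();print(np.degrees(s['eef_rot']).round(2),s['ft_torque'].round(3))"
```

```text
t: 11.25
eef_pos: [482.9, 209.0, 106.8]
eef_rot: [-3.135, 0.001, 0.971]
ft_force: [-2.0, -0.8, 7.4]
width: 25.7
[-1.7962e+02  6.0000e-02  5.5650e+01] [-0.247  0.649  0.104]
t: 11.35
eef_pos: [482.7, 209.1, 106.7]
eef_rot: [-3.135, 0.001, 0.935]
ft_force: [-2.6, -0.9, 7.0]
width: 26.0
[-1.7962e+02  5.0000e-02  5.3580e+01] [-0.271  0.586  0.023]
```

```bash
cat > tq.sh <<'E'
python3 -c "
from h import *
s=ctrl.sense();print(np.degrees(s['eef_rot'])[2].round(2),s['ft_force'].round(1),s['ft_torque'].round(3))"
E
python3 -m jog '[-0.1,0,-0.3,-1.5]'>/dev/null; sh tq.sh; python3 -m jog '[-0.1,0,-0.2,-1.5]'>/dev/null; sh tq.sh; python3 -m jog '[0,0,-0.2,-1]'>/dev/null; sh tq.sh
```

```text
52.01 [-1.5 -1.1  6.6] [-0.238  0.61   0.107]
50.45 [-2.9 -0.   6.8] [-0.243  0.56   0.118]
49.41 [-2.9 -1.1  7.8] [-0.292  0.634  0.165]
```

```bash
python3 -m jog '[0,0,0.5,0.5]'>/dev/null; sh tq.sh; python3 -m jog '[0,0,1,0]'>/dev/null; sh tq.sh; python3 -m jog '[0,0,1,0.5]'; sh tq.sh;  python3 -m jog '[0,0,1,0]'; sh tq.sh
```

```text
49.87 [-0.7 -1.3  6.2] [-0.524  0.351  0.121]
49.9 [-1.  -1.2  4.2] [-0.285  0.302  0.113]
t: 11.95
eef_pos: [482.5, 209.3, 109.7]
eef_rot: [-3.136, 0.001, 0.88]
ft_force: [-0.4, -0.9, 2.6]
width: 25.8
50.42 [-0.4 -0.9  2.6] [-0.255  0.122  0.091]
t: 12.05
eef_pos: [482.4, 209.2, 110.5]
eef_rot: [-3.136, 0.001, 0.881]
ft_force: [0.9, -0.5, -3.2]
width: 26.2
50.46 [ 0.9 -0.5 -3.2] [-0.156 -0.305  0.084]
```

```bash
python3 -m jog '[0,0,0.5,1.5]'>/dev/null; sh tq.sh; python3 -m jog '[0,0,1,1]'>/dev/null; sh tq.sh; python3 -m jog '[0,0,2,0]'>/dev/null; sh tq.sh;  python3 -m jog '[0,0,4,0,0,0,6,0]'; sh tq.sh
```

```text
52.01 [ 1.2 -1.4 -2.2] [-0.183 -0.514  0.078]
53.14 [ 1.9 -0.  -1.7] [-0.256 -0.418  0.04 ]
53.2 [ 0.3 -0.4 -0.7] [-0.119 -0.241  0.048]
t: 12.55
eef_pos: [481.9, 208.8, 123.8]
eef_rot: [-3.135, 0.002, 0.928]
ft_force: [0.7, 0.0, -0.2]
width: 25.8
53.19 [ 0.7  0.  -0.2] [-0.045 -0.065  0.021]
```

```bash
python3 -m jog '[0,0,20,0,0,0,20,0,8,-12,20,0,10,-20,0,4,10,-20,0,8.5,10,-30,0,8.5,0,0,0,0]'; python3 - <<'E'
from h import *
f=grab('wrist','w7'); t=grab('top','t7')
s=ctrl.sense();print(s['eef_pos'].round(1),np.degrees(s['eef_rot']).round(2))
lu,lv=proj(f,[484,212,52])[0].astype(int); print(lu,lv)
lu=np.clip(lu,50,509);lv=np.clip(lv,40,379)
A=cv2.resize(f['color'][lv-40:lv+40,lu-50:lu+50,::-1],(500,400),interpolation=cv2.INTER_CUBIC)
B=cv2.resize(t['color'][260:320,130:190,::-1],(300,300),interpolation=cv2.INTER_CUBIC)
o=np.zeros((400,800,3),np.uint8);o[:,:500]=A;o[:300,500:]=B; cv2.imwrite('pics/c7.png',o)
E
```

```text
t: 13.25
eef_pos: [520.6, 126.0, 191.1]
eef_rot: [-3.137, 0.0, 1.311]
ft_force: [0.0, 0.2, -0.8]
width: 25.8
[519.6 129.5 191.2] [-1.797e+02 -7.000e-02  7.482e+01]
230 130
```

View pics/c7.png

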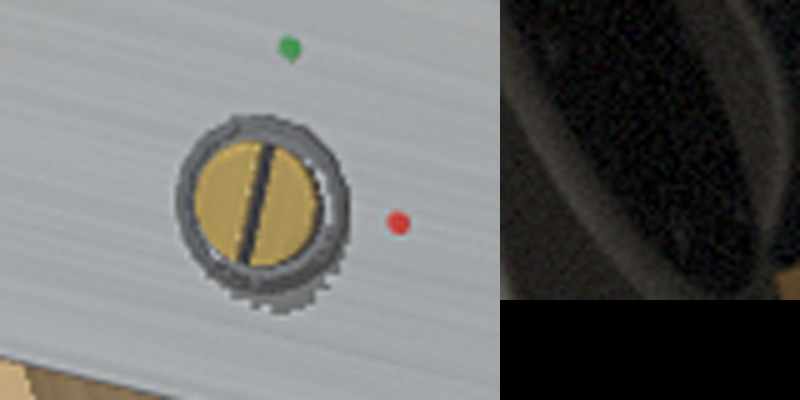

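The slot at crop (243,262)–(268,145) now points at the green dot, and the red dot lies off its side. I check the angle and the head height numerically.

```bash
python3 - <<'E'
from h import *
f=load('wrist');P=cloud(f);Z=P[...,2];c=f['color'];hsv=cv2.cvtColor(c,cv2.COLOR_RGB2HSV)
u,v=np.meshgrid(np.arange(560),np.arange(420)); w=(u>200)&(u<265)&(v>95)&(v<165)
br=w&(hsv[...,0]>15)&(hsv[...,0]<32)&(hsv[...,1]>100)&(Z>44)
print('z brass',np.median(Z[br]),'cover',np.median(Z[w&(hsv[...,1]<40)&(hsv[...,2]>140)]))
hull=cv2.convexHull(np.argwhere(br)[:,::-1].astype(np.int32)); mk=np.zeros(br.shape,np.uint8); cv2.fillConvexPoly(mk,hull,1); mk=cv2.erode(mk,np.ones((3,3)))
sl=(mk>0)&(c.mean(2)<85); S=onplane(f,np.c_[u[sl],v[sl]],52)[:,:2].astype(np.float32); d=cv2.fitLine(S,cv2.DIST_HUBER,0,.01,.01).ravel(); print('slot deg',np.degrees(np.arctan2(d[1],d[0])),S.shape, onplane(f,hull.reshape(-1,2),51)[:,:2].mean(0))
q=[]
for lo,hi in ((50,85),(0,6)):
    m=w|((u>180)&(u<290)&(v>85)&(v<170)); m=m&(hsv[...,0]>=lo)&(hsv[...,0]<=hi)&(hsv[...,1]>90); q.append(onplane(f,[[u[m].mean(),v[m].mean()]],40)[0,:2]); print(m.sum(),q[-1])
# block & hole & driver tip from here unknown
E
```

```text
z brass 51.799275340728116 cover nan
slot deg 60.350163 (51, 2) [483.75706025 211.9690099 ]
13 [499.23678995 241.33696478]
15 [511.92658887 200.56603626]
```

The slot is at 60.4° against the expected 60.1°, and the head sits about 0.8 mm lower than at the start. That matches locked and seated. Now I return the driver at the same pose I picked it from (TCP 557, −140.7, yaw 175°).

```bash
python3 -m jog '[3,-22,1,8.5,3,-22,0,8.5,3,-22,0,8.5,3,-22,0,8.5,3,-22,0,8.5,3,-22,0,8.5,3,-22,0,8.5,3,-22,0,8.5]'; python3 -m jog '[3,-22,0,8.5,3,-22,0,8.5,3,-22,0,8.5,3,-20,0,3,0,0,0,0]'; python3 - <<'E'
from h import *
f=grab('wrist','w8')
s=ctrl.sense();print(s['eef_pos'].round(1),np.degrees(s['eef_rot']).round(2),s['qd'].round(3))
E
```

```text
t: 14.15
eef_pos: [542.0, -39.0, 194.5]
eef_rot: [-3.138, -0.004, 2.509]
ft_force: [0.0, -0.1, -0.5]
width: 25.6
t: 14.65
eef_pos: [554.7, -124.9, 195.5]
eef_rot: [-3.139, -0.004, 3.013]
ft_force: [0.3, -0.2, -0.4]
width: 25.6
[ 554.7 -123.2  195.6] [-179.88   -0.24  172.65] [-0.024 -0.008 -0.017  0.011 -0.007 -0.004 -0.036]
```

```bash
python3 -m jog '[1.5,-9,-15,1.2,1,-8,-20,1,0,0,-10,0,0,0,0,0]'; python3 - <<'E'
from h import *
f=grab('wrist','w9')
s=ctrl.sense();print(s['eef_pos'].round(1),np.degrees(s['eef_rot']).round(2),s['qd'].round(3))
P=cloud(f);Z=P[...,2]; u,v=np.meshgrid(np.arange(560),np.arange(420))
h=cv2.cvtColor(f['color'],cv2.COLOR_RGB2HSV); red=((h[...,0]<6)|(h[...,0]>174))&(h[...,1]>150)
m=red&(u>235)&(u<335)&(v>205)&(v<310)&(Z>s['eef_pos'][2]+36)
def rect(m): return cv2.minAreaRect(P[m][:,:2].astype(np.float32)),np.median(Z[m])
print('top now',rect(m))
import pickle
w=(u>225)&(u<330)&(v>120)&(v<225)
B=w&(abs(Z-50.5)<4); print('block',rect(B))
o=cv2.resize(f['color'][140:300,200:400,::-1],(750,600),interpolation=cv2.INTER_CUBIC); cv2.imwrite('pics/c9.png',o)
E
```

```text
t: 15.1
eef_pos: [557.4, -136.5, 147.5]
eef_rot: [-3.14, -0.004, 3.054]
ft_force: [-0.3, -0.1, -0.5]
width: 25.3
[ 557.6 -136.5  148.2] [-179.93   -0.2   175.  ] [ 0.002 -0.019 -0.004 -0.021 -0.006  0.014  0.007]
top now (((552.4099731445312, -136.76686096191406), (25.657794952392578, 24.94214630126953), 85.30641174316406), np.float64(188.77618992201607))
block (((546.31689453125, -141.25454711914062), (60.13974380493164, 54.87275314331055), 87.67730712890625), np.float64(50.87987656079241))
```

View pics/c9.png

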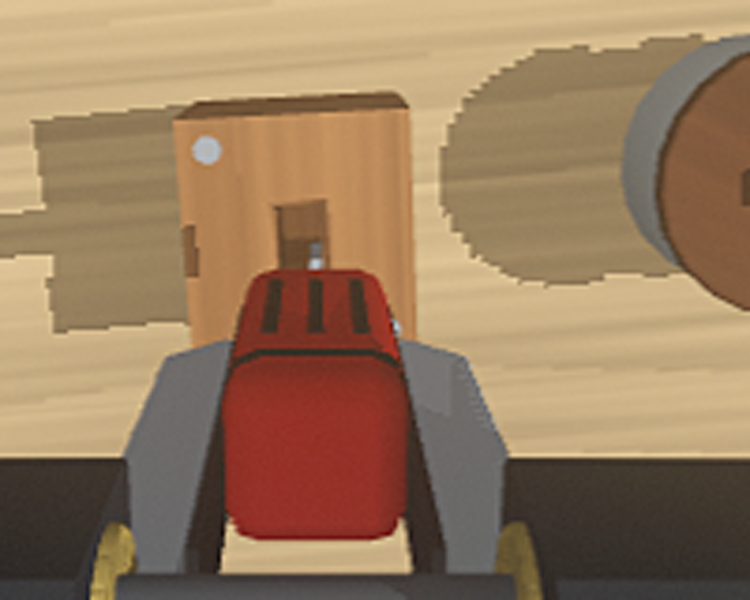

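```bash
python3 -m jog '[0,-4,-8,1.2,0,0,-10,0,0,0,-8,0,0,0,0,0]'; python3 - <<'E'
from h import *
f=grab('wrist','w10')
s=ctrl.sense();print(s['eef_pos'].round(1),np.degrees(s['eef_rot']).round(2),s['qd'].round(3))
for v in range(196,216,2): print(v,f['color'][v,270:300].mean(1).astype(int))
P=cloud(f); print([P[v,284].round(0).tolist() for v in range(198,214,2)])
E
```

```text
t: 15.55
eef_pos: [558.3, -139.6, 121.2]
eef_rot: [-3.14, -0.002, 3.078]
ft_force: [0.7, 0.8, 0.1]
width: 25.8
[ 558.6 -139.6  121.7] [-1.7992e+02 -8.0000e-02  1.7635e+02] [ 0.002 -0.011 -0.003 -0.012 -0.005  0.012  0.004]
196 [137 142 143 144 143 140 138 137 140 142 143 145 146 145 132 139 144 145
 147 147 148 149 149 145 146 145 143 142 143 144]
198 [138 141 143 143 132 124 125 121 116 114 113 111 113 111 109 103 101 102
  98  97 101 124 146 146 144 146 143 142 143 143]
200 [138 142 143 146 140 125  80  76  93  96  97  98  95  95  95  98  96  95
  90  88  98 124 144 146 145 144 143 141 142 143]
202 [143 148 148 155 104 115  84  79  94  95  97  98  95  94  94  96  97  96
  87  88  98 118 137 144 146 145 142 141 142 144]
204 [ 93  96 100  95  82 114  84  81  95  98  96  96  96  95  99  99  97  94
  87  93  96 118 139 144 146 145 144 140 141 142]
206 [ 96  99 100  96  87  81  67  83  95  99  99  99 100 105 108 104  98  95
  93  98  96 107 135 143 145 143 143 142 142 142]
208 [ 94  98 100  95  88  87  71  70  77  78  74  72  81  97 100  88  73  71
  70  88  92 105 137 145 146 144 142 141 142 143]
210 [ 94  98 100 101  89  83 110  87  76  78  75  66 123 189 202 162  95  72
  72  92  96 106 139 148 150 148 146 142 142 142]
212 [ 86  84  72  69  68  67  67  71  71  72  72  68  64  61  61  65  69  71
  70  69  71  72  68  66  64  63  80 121 143 148]
214 [72 64 61 59 59 72 71 74 70 72 77 73 63 60 58 64 70 71 71 71 69 72 64 61
 61 60 69 74 77 77]
[[nan, nan, nan], [553.0, -140.0, 7.0], [556.0, -140.0, 5.0], [558.0, -140.0, 5.0], [546.0, -139.0, 65.0], [547.0, -139.0, 71.0], [547.0, -140.0, 74.0], [541.0, -139.0, 106.0]]
```

```bash
python3 -m jog '[-1,-0.5,-6,0,0,0,-6,0,0,0,-4,0]'; sh tq.sh;  python3 -m jog '[-0.5,0,-8,0,-0.3,0,-8,0]'; sh tq.sh
```

```text
t: 15.9
eef_pos: [558.1, -140.2, 105.5]
eef_rot: [-3.14, 0.0, 3.078]
ft_force: [0.6, 0.7, -0.1]
width: 25.5
176.33 [ 0.6  0.7 -0.1] [ 0.056 -0.126 -0.003]
t: 16.1
eef_pos: [557.6, -140.3, 88.8]
eef_rot: [-3.14, 0.001, 3.077]
ft_force: [-0.2, -0.4, -1.1]
width: 26.1
176.32 [-0.2 -0.4 -1.1] [ 0.074 -0.122  0.037]
```

In the hole with no contact force. I descend the last ~15 mm gently.

```bash
python3 -m jog '[-0.2,0,-6,0,0,0,-4,0]'; sh tq.sh;  python3 -m jog '[0,0,-2,0]'; sh tq.sh; python3 -m jog '[0,0,-1.5,0]'
```

```text
t: 16.3
eef_pos: [556.9, -140.2, 77.0]
eef_rot: [-3.14, 0.0, 3.077]
ft_force: [0.4, 0.0, -0.8]
width: 25.6
176.32 [ 0.4  0.  -0.8] [ 0.051 -0.164  0.025]
t: 16.4
eef_pos: [556.7, -140.1, 74.3]
eef_rot: [-3.14, -0.001, 3.077]
ft_force: [0.2, 0.6, -0.4]
width: 25.4
176.33 [ 0.2  0.6 -0.4] [ 0.083 -0.197 -0.021]
t: 16.5
eef_pos: [556.7, -140.1, 72.6]
eef_rot: [-3.14, -0.001, 3.078]
ft_force: [-0.7, -1.1, 0.2]
width: 26.0
```

```bash
python3 -m jog '[0,0,-0.7,0]'; python3 -m jog '[0,0,-0.5,0]'
```

```text
t: 16.6
eef_pos: [556.8, -140.0, 72.2]
eef_rot: [-3.14, -0.001, 3.078]
ft_force: [-6.0, -0.1, 15.7]
width: 25.8
t: 16.7
eef_pos: [556.8, -140.1, 72.2]
eef_rot: [-3.14, -0.001, 3.077]
ft_force: [-5.6, 0.9, 11.3]
width: 25.3
```

Resting on the block. I release the grip and back off upward.

```bash
python3 -m jog '[0,0,0.5,0,0,0,0,0]'; python3 -m jog '[0,0,0,0,0,0,0,0,0,0,0,0]' 0.15; python3 -m jog '[0,0,15,0,0,0,20,0,0,0,30,0,0,0,40,0,-10,-15,20,0,0,0,0,0]'; python3 - <<'E'
from h import *
f=grab('wrist','w11'); s=grab('scene','s11'); 
P=cloud(f);Z=P[...,2];u,v=np.meshgrid(np.arange(560),np.arange(420)); h=cv2.cvtColor(f['color'],cv2.COLOR_RGB2HSV); red=((h[...,0]<6)|(h[...,0]>174))&(h[...,1]>150)
m=red&(Z>100)&(Z<125)&(abs(P[...,0]-552)<40)&(abs(P[...,1]+141)<40); print(cv2.minAreaRect(P[m][:,:2].astype(np.float32)),np.median(Z[m]),ctrl.sense()['eef_pos'].round(1))
o=np.zeros((600,800,3),np.uint8); a=cv2.resize(f['color'][100:290,180:380,::-1],(400,380)); b=cv2.resize(s['color'][100:300,120:420,::-1],(400,267)); c=s['color'][160:250,340:460,::-1]
o[:380,:400]=a;o[:267,400:]=b;o[300:600,400:800]=cv2.resize(c,(400,300)); cv2.imwrite('pics/c11.png',o)
E
```

```text
t: 16.9
eef_pos: [557.1, -140.2, 73.3]
eef_rot: [-3.139, 0.0, 3.077]
ft_force: [0.2, -0.4, -1.1]
width: 25.8
t: 17.2
eef_pos: [557.5, -140.2, 73.6]
eef_rot: [-3.139, 0.001, 3.077]
ft_force: [0.1, -0.8, -0.1]
width: 46.5
t: 17.8
eef_pos: [546.6, -154.3, 207.9]
eef_rot: [-3.14, 0.001, 3.079]
ft_force: [0.5, -0.7, -1.3]
width: 54.1
((552.0617065429688, -140.36749267578125), (23.805078506469727, 24.898210525512695), 86.6377182006836) 113.47268904619926 [ 546.7 -152.2  205.4]
```

View pics/c11.png

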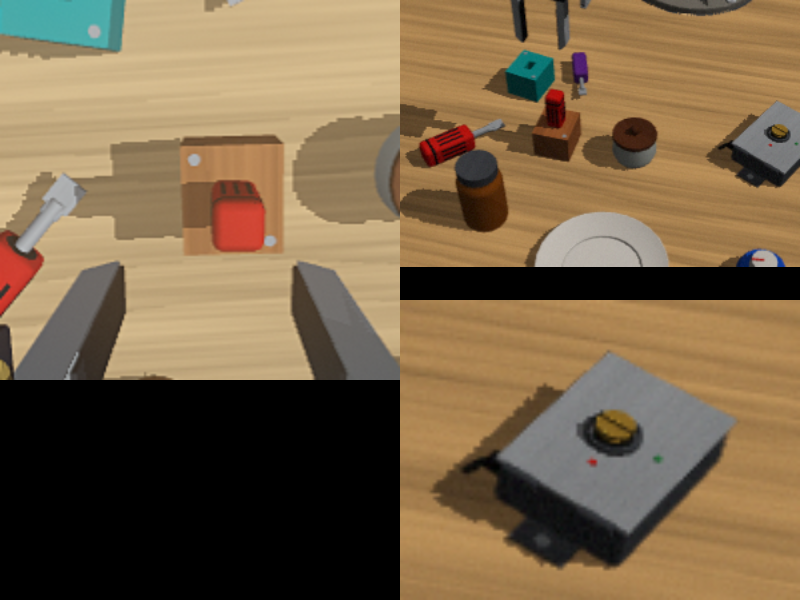

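The driver stands in its block, with the handle top at 113.5 mm as at the start. The lock slot points at the green dot, and the jar, plate, timer and salt cellar are where they were. Handing in.

```bash
python3 -c "
from station import ctrl
print(ctrl.close_job())"
```

```text
the job is handed in; nothing more can be done
None
```

The cover is locked and the small red screwdriver is back in its brown block. I pressed the blade into the slot with about 8–11 N and turned it clockwise to the stop. The torque there read up to 0.165 N m, under the 0.2 N m limit. The head then sprang up into its seat. The whole job took about 18 s of the allowed 72 s.

**Last checks**
- **Lock:** the slot lies at 60.4° against an expected 60.1°, pointing at the green dot. The head sits about 0.8 mm lower than when open, which matches the 1 mm seat.
- **Driver:** the handle top is at 113.5 mm, as before the pick, and it stands upright in the hole.
- **Other items:** I judged these from the pictures without measuring them. The jar, plate and salt cellar look unmoved; the timer is only partly in the last picture.

**What disagreed**
- **Look-alike driver:** the larger red driver and the purple one showed upright in the first pictures and lying down by about 3 s, before my first grasp. The arm had touched nothing by then as far as I can tell, and the force readings showed no contact.
- **Tip height:** one measurement of the blade tip from two cameras came out about 9 mm too low. I used the depth reading and known geometry instead, and the insertion confirmed them.

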